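# Move the charged battery from charger to lantern

## Task

The lantern's battery pack has finished charging: press the charger's spring catch to let the pack pop loose, slide it out along its rail, and slide it into the lantern's rail until the catch there clicks shut behind it, then let go. Work gently: do not lean hard on a catch or ram or wrench the pack against charger or lantern, and leave the other things on the ledge where they are.

Things in the scene. Friction and masses are not known exactly. Their poses are not given: they have to be found in the camera images.
- pack: Grey plastic battery pack, about 0.24 kg: foot flange 60 (x) x 50 (y) x 10 mm, on it a block 60 (x) x 36 (y) mm, 64 mm tall in all. Origin: centre of its underside; x along its slide. Both ends alike, either may go in first. Grip the block across its 36 mm, fingertips 38 to 48 mm above the table: clear of rail and pad, yet low, as a high push tips the pack and jams it.
- charger: Black charger, fixed. Rail along its x; +x is the way a pack slides IN. Origin on the table under the middle of a fully home pack. Rail floor 16 mm above the table, x -125 to +48 mm. Stops at x +32: a home pack has 3 mm of play. Low ribbed housing 50 mm tall at x +40 to +125 mm. The pack starts home here, lying up to 2 mm towards -x.
- charger_entry (a point): Point on the charger's open rail floor, x -92 mm. Past the free end a pack lifts out (middle beyond x -80 mm). Side walls x -45 to +35 mm, 53 mm apart, flaring to 75 mm at x -77. Overhanging lips x -28 to +35 mm (lead-in from -40) leave 11.5 mm over the floor and a 41 mm slot; their tops are at most 36 mm above the table.
- charger_pad (a point): Centre of the flat 24 x 24 mm top of the catch's steel thumb pad, at charger x -40, y +54 mm, 36 mm above the table; goes straight down. Pressed 6 mm or more and held 0.5 s (3.5 N spring plus rubbing, up to 10 N; over 20 N is too hard), the ejector spring pops the pack 10 to 22 mm towards -x; it stays under the lips.
- charger_catch (a joint): How far the charger's catch is pressed: 0 = up, 0.008 m = down on its end stop. Pad and tooth are one piece. The tooth (24 mm wide, x -39.5 to -31.5 mm, 5 to 6 mm above the floor, 23 degree ramp on the -x side, upright face on the +x side) traps a home pack. Over 45 N between pack and charger (all contacts added) is too hard.
- lamp: Aluminium lantern, fixed: same rail, axes, origin and sizes as the charger, with a round white lantern 96 mm wide, 138 mm tall centred at x +135 mm. Its catch, ejector and stops are one adjustable unit, set from 10 mm further out to 10 mm further in (along x) than the charger's; this pose does not show it. 
- lamp_entry (a point): Point on the lamp's open rail floor, x -92 mm, 16 mm above the table: set the pack's underside here, then slide along +x. The tooth's ramp, then the ejector (38 mm above the table; 3 N, over the last 22 mm rising to 5.5 N) resist, 4 to 12 N in all; the catch snaps up 1.5 to 2 mm before the solid stops (72 mm tall), where force rises fast. Let go too early, the pack is pushed back.
- lamp_catch (a joint): How far the lantern's catch (same as the charger's) is down: 0 = up, about 0.005 m while a pack is over its tooth, back to 0 after the click. The ramp starts at lamp x -54 mm, give or take the 10 mm. From 20 mm before home on, over 25 N between pack and lamp (all contacts added, so a push of some 15 N) is too hard; elsewhere 45 N.
- die0: Bystander, leave alone: red die, 16 mm cube; origin at the centre of its underside.
- die1: Bystander, leave alone: yellow die, 16 mm cube; origin at the centre of its underside.
- die2: Bystander, leave alone: blue die, 16 mm cube; origin at the centre of its underside.
- dice_cup: Bystander, leave alone: steel dice cup, 74 mm wide, 85 mm tall, open top; origin at the centre of its underside.
- cylinder: Bystander, leave alone: aluminium cylinder with twist cap, 37 mm wide, 80 mm tall, upright; origin at the centre of its underside.
- meeple: Bystander, leave alone: wooden meeple, 34 mm wide, 12 mm thick, 37 mm tall, standing; origin at the centre of its underside.
- ring_dish: Bystander, leave alone: white ring dish holding two dice, 100 mm wide, 20 mm tall; origin at the centre of its underside.

How it is judged (in metres and radians):
On the way, in this order (a step that is already met when the one before it is completed fails the run):
1. the charger's catch is pressed down and the pack pops loose over its tooth (value of joint charger_catch above 0.004 m and x of pack in the frame of charger below -0.008 m), for 0.05 s.
2. the pack is out of the charger's rail (horizontal distance between pack and charger above 0.1 m), for 0.1 s.
At the end, for the whole second after the job is handed in: The pack stands released and still in the lantern rail, upright (0.06 rad), its middle within 15 mm of nominal home along the rail, 4 mm across and in height, with the lantern catch up behind it (under 2.5 mm down) wherever its unit is set; the charger catch is up too (under 2.5 mm) (x of pack in the frame of lamp between -0.015 and 0.015 m and y of pack in the frame of lamp between -0.004 and 0.004 m and z of pack in the frame of lamp between 0.012 and 0.02 m and value of joint each of lamp_catch, charger_catch below 0.0025 m and angle between pack's own z axis and vertical below 0.06 rad and linear speed of pack below 0.01 m/s); the robot touches nothing.
It fails at once if the fingers or arm press the charger or its catch with more than 20 N (contact force between any of the arm, the fingers and charger above 20 N).
It fails at once if the pack is forced against the charger with more than 45 N (contact force between pack and charger above 45 N).
It fails at once if the pack is forced against the lamp with more than 45 N (contact force between pack and lamp above 45 N).
It fails at once if near its home (within 20 mm before the nominal home point) the pack is rammed against the lamp's rail, stops and catch with more than 25 N (x of pack in the frame of lamp above -0.02 m and contact force between pack and lamp above 25 N).
It fails at once if another thing on the ledge is shifted more than 20 mm (distance of any of die0, die1, die2, dice_cup, cylinder, meeple, ring_dish from where it was at the start of the episode above 0.02 m).
It also fails if it takes over 72 s, if anything falls off the work surface, if the arm or the gripper's body presses on something with over 40 N, if the wrist force passes 120 N, or if a joint passes its speed limit or range.

## Robot

A 6-joint arm with a two-finger parallel gripper is mounted at the origin on the work surface. World frame = base frame: x ahead of the robot, y to its left, z up, the work surface at z = 0. Lengths are in m, angles in degrees, forces in N, time in s.
With the tool pointing down it reaches from about 0.4 to 0.825 m from the base axis. Payload 7 kg.
Tool frame: the origin (TCP) lies midway between the tips of the shut fingers; the grasp point (between the pads) lies 19 mm behind it; z points along the fingers, y is the line along which they close (so a half turn about z gives the same grasp; the last joint's range is limited). The gripper opens to 88 mm and grips with 3 to 60 N. Pads are 19 mm wide; open, the fingers measure 130 mm over their backs; the gripper's body (78 mm by 193 mm) begins 47 mm behind the grasp point.
Start: joints at [-51.962, 20.546, 0.682, 0, -70.136, -16.507], TCP at [0.248, -0.628, 0.227] pointing down, gripper open.
Joint ranges: [-176.03, 176.03], [-82.01, 121.73], [-58.28, 71.71], [-173.87, 95.51], [-174.79, -0.11], [-173.66, 173.66]. Speed limits (degrees/s): [136.94, 136.94, 172.46, 180, 180, 180].

## Interface

Orientations are given as [roll, pitch, yaw] about the fixed x, y, z axes, in that order (R = Rz(yaw) Ry(pitch) Rx(roll)).
In Python, from plant import ctrl gives the robot as it stands. The module is installed in compiled form; this text tells all that it offers.
- The arm moves only by the tool send_rows, never from a script. Its argument "plan" is a list that holds one entry, the list of rows, each a list of 6 numbers: the shift along the tool's x, y, z in cm, then the turn, a rotation vector about the tool's x, y, z in degrees. A call has 1 to 8 rows; each row is the pose to reach, as a shift and turn from the pose commanded when the call began, along the tool's axes at that moment; what a row does not reach only later rows make up. A row lasts 1/12 s, in which the tool goes at most 41.7 mm and 7.16 degrees, less where a joint would pass 70% of its speed; a pose out of reach is approached as far as the arm can. A call with a gripper value outside its range is refused whole. "fingers" is the opening, from 0 (shut) to 1 (fully open), set as the call begins (left out, the last holds). The fingers move at their own pace and stop on an object; the grip force is fixed at half the most. Time passes only in rows, so rows that repeat a pose let the fingers close. It gives the time, the measured TCP pose, the force, the opening and the grip force at its end, in the units of the state.
- ctrl.get_obs(): the state, without advancing time (a new reading comes with each control period).
- ctrl.snapshot(name): name is "side" or "top" or "wrist"; returns a dict with "img" (420x560x3 uint8, red, green, blue), "K" (3x3 intrinsics, pixels), "pose" (4x4, takes a point from camera to world coordinates). Camera axes: x right, y down, z forward; pixel columns grow to the right and rows downward; lengths in m; the calibration is good to about 2 mm. The wrist camera is an equidistant fisheye: a pixel r from the principal point sees the ray r / f radians off the axis. A picture is of the moment at which its call begins. There is no depth.
- ctrl.close_job(): hands the job in; it is judged then, once.
The state is a dict: "clock": time; "joint_pos": joint angles; "qvel": joint speeds; "tau": joint torques, N m; "tool_pos": TCP position; "orientation": TCP orientation; "force": force on the tool from outside, world axes, zero at the start; "moment": the same for the moment, N m; "opening": finger opening in m; "gripper_force": force on a finger pad.
Only numpy, scipy, OpenCV 4.12 (cv2) and the standard library are available. Lean on these libraries where they do the work, as an engineer would, in place of code of your own. Each camera call takes 0.05 s, during which the arm holds its last target. There are 200 camera calls.

## Working session

There is one attempt and no reset: what is moved stays moved. The work goes in short steps, Python scripts to look and compute and a tool call to move; the robot and the scene stay as the last step left them, time stands still between calls to the robot, and variables do not carry over. Pictures are saved under pics/ and viewed, at most 10 in all, crops included, and the job is handed in when it is done.

Besides the shell and the picture viewer there is one more tool, called after "Call:" as name(argument=value, ...) on one line, values as JSON. send_rows: Moves the arm, as the interface text tells. Its arguments: {"type":"object","properties":{"plan":{"type":"array","items":{"type":"array","items":{"type":"array","items":{"type":"number"}}}},"fingers":{"type":"number"}},"required":["plan"]}

```bash
mkdir -p pics
python3 - <<'E'
from plant import ctrl
import cv2,numpy as np,pickle
o=ctrl.get_obs();print(o)
d={}
for n in("top","side"):
    s=ctrl.snapshot(n);d[n]=s;cv2.imwrite(f"pics/{n}0.png",cv2.resize(s["img"][:,:,::-1],(800,600),interpolation=cv2.INTER_CUBIC));print(n,s["K"],s["pose"])
pickle.dump(d,open("s0.pkl","wb"))
E
```

```text
{'clock': 0.0, 'joint_pos': array([-5.19608427e+01,  2.05909509e+01,  6.34636011e-01, -2.29676811e-02,
       -7.01374515e+01, -1.65085779e+01]), 'qvel': array([-0.09539401,  0.01131429,  0.0112313 , -0.03121195,  0.03915124,
       -0.03182466]), 'tau': array([-1.57075365e-04, -5.82728863e+01,  2.93060786e+01,  6.99712381e+00,
        7.12120032e-03, -1.60877821e-04]), 'tool_pos': array([ 0.24754675, -0.62743076,  0.22562577]), 'orientation': array([ 1.79903963e+02, -5.94636660e-03, -1.58477237e+02]), 'force': array([ 0.27665864,  0.50483887, -0.57466244]), 'moment': array([ 0.05594522, -0.00541365,  0.02095342]), 'gripper_force': 0.0, 'opening': 0.0877531332739188}
top [[382.39301859   0.         279.37584915]
 [  0.         382.39301859 206.37391156]
 [  0.           0.           1.        ]] [[-0.02421964 -0.98486919  0.17159861  0.4752771 ]
 [-0.99968737  0.02492613  0.00196334  0.00598351]
 [-0.00621092 -0.17149741 -0.98516499  0.68898786]
 [ 0.          0.          0.          1.        ]]
side [[426.4175334    0.         281.58381678]
 [  0.         426.4175334  207.1859845 ]
 [  0.           0.           1.        ]] [[-8.09672814e-01 -3.48075606e-01  4.72518049e-01  2.12801653e-01]
 [-5.86880771e-01  4.78913207e-01 -6.52849983e-01  4.90930171e-01]
 [ 9.46019558e-04 -8.05906640e-01 -5.92041884e-01  5.09638217e-01]
 [ 0.00000000e+00  0.00000000e+00  0.00000000e+00  1.00000000e+00]]
```

View pics/top0.png

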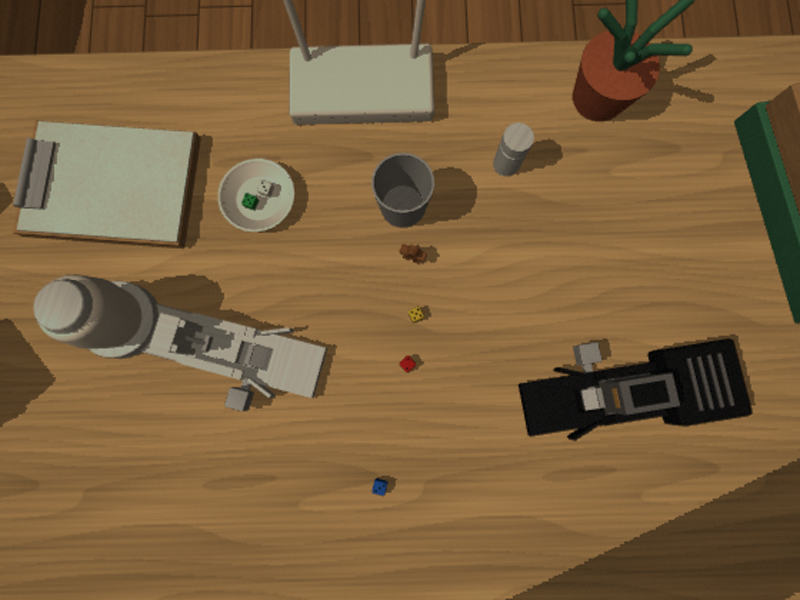

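View pics/side0.png

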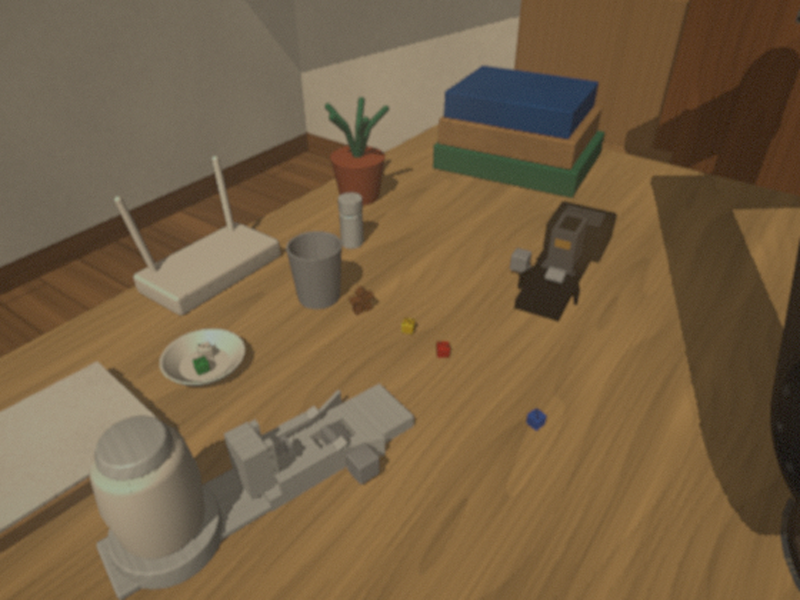

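The top view (800x600) shows the charger on the right, with its free end near (523,410), pad (588,353) and pack (640,395). The lamp is on the left, with its free end near (318,370), pad (238,398) and lantern (70,310). Next I'll enlarge both.

Run:
```python
import cv2,pickle
d=pickle.load(open("s0.pkl","rb"))
im=d["top"]["img"][:,:,::-1]
c=im[225:315,358:533];cv2.imwrite("pics/ch.png",cv2.resize(c,None,fx=4.5,fy=4.5,interpolation=cv2.INTER_CUBIC)*1)
c=im[185:290,72:242];cv2.imwrite("pics/la.png",cv2.resize(c,None,fx=4.5,fy=4.5,interpolation=cv2.INTER_CUBIC))
```

```text
(no output)
```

View pics/ch.png

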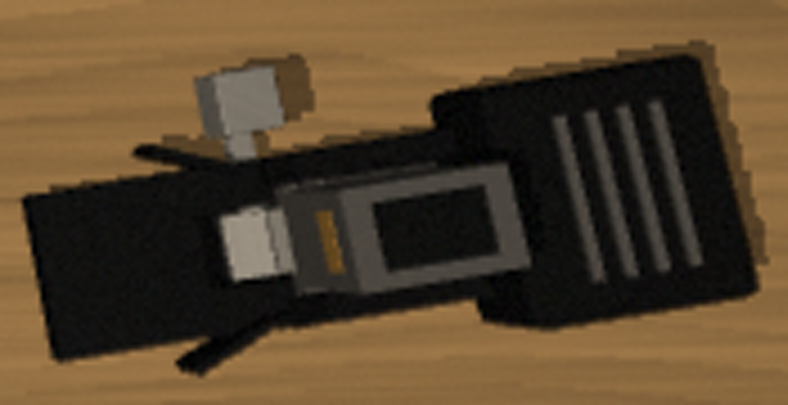

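View pics/la.png

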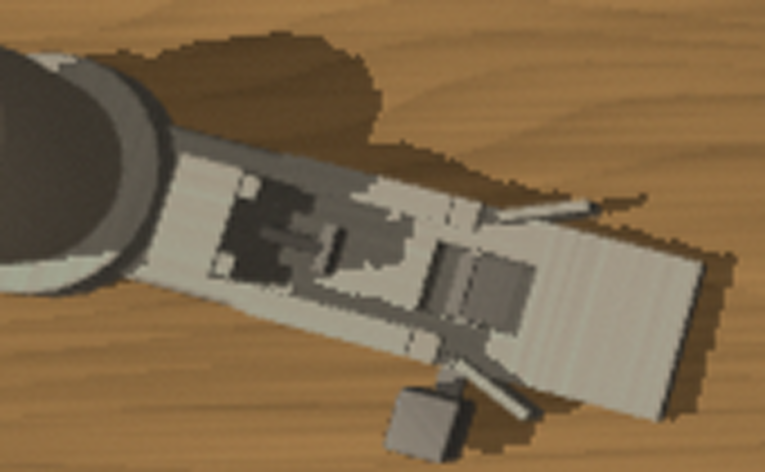

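The charger crop shows the pack top at (340,190)-(530,268), the pad top at about (250,98) and the ramp's left edge at x≈226. The lamp crop shows its end edge at (698,262)-(657,415), flare tips at (597,207)/(530,415) and ramp start at about (526,300). Next is a least-squares pose fit.

```bash
cat > h.py <<'E'
import numpy as np,pickle
from scipy.optimize import least_squares
def proj(s,P):
    T=np.linalg.inv(s["pose"]);q=np.asarray(P)@T[:3,:3].T+T[:3,3]
    return (q@s["K"].T)[:,:2]/q[:,2:]
def unproj(s,uv,z):
    r=s["pose"][:3,:3]@np.linalg.solve(s["K"],[uv[0],uv[1],1]);c=s["pose"][:3,3]
    return c+r*(z-c[2])/r[2]
def w(pose,P):
    x,y,a=pose;a=np.radians(a);c,s=np.cos(a),np.sin(a);P=np.asarray(P,float)
    return np.c_[x+c*P[:,0]-s*P[:,1],y+s*P[:,0]+c*P[:,1],P[:,2]]
def loc(pose,p):
    a=np.radians(pose[2]);d=np.array(p[:2])-pose[:2]
    return np.array([np.cos(a)*d[0]+np.sin(a)*d[1],-np.sin(a)*d[0]+np.cos(a)*d[1]])*1e3
E
python3 - <<'E'
from h import *
s=pickle.load(open("s0.pkl","rb"))["top"]
ch=lambda u,v:((u+.5)/4.5-.5+358,(v+.5)/4.5-.5+225)
la=lambda u,v:((u+.5)/4.5-.5+72,(v+.5)/4.5-.5+185)
mm=lambda L:np.array(L)/1e3
M=mm([(-31,18,80),(29,18,80),(29,-18,80),(-31,-18,80),(-28,66,36),(-28,42,36),(-54,12,16),(-54,-12,16)])
U=np.array([ch(*p) for p in[(340,190),(513,163),(530,268),(358,293),(273,66),(284,122),(222,217),(233,281)]])
f=least_squares(lambda q:(proj(s,w(q,M))-U).ravel(),[.42,-.3,-80],x_scale=[.01,.01,1],loss="soft_l1")
print("charger",f.x,"\n",(proj(s,w(f.x,M))-U).round(1).tolist())
C=f.x
for n,p,z in[("end",(24,199),.0),("end",(24,199),.016),("end2",(57,360),0.016),("hous",(697,57),.05),("hous",(757,290),.05)]:print(n,loc(C,unproj(s,ch(*p),z)).round(1))
pts={"endf":((698,262),.016),"endn":((657,415),.016),"flf":((597,207),.03),"fln":((530,415),.03),"lip28f":((446,210),.034),"lip28n":((411,345),.034),"lip40f":((480,212),.034),"lip40n":((437,350),.034)}
N=dict(endf=(-125,-31),endn=(-125,31),flf=(-77,-38.5),fln=(-77,38.5),lip28f=(-28,-26),lip28n=(-28,26),lip40f=(-40,-26),lip40n=(-40,26))
M2=mm([(*N[k],pts[k][1]*1e3) for k in N]);U2=np.array([la(*pts[k][0]) for k in N])
f=least_squares(lambda q:(proj(s,w(q,M2))-U2).ravel(),[.42,.25,105],x_scale=[.01,.01,1],loss="soft_l1")
L=f.x;print("lamp",L,"\n",(proj(s,w(L,M2))-U2).round(1).tolist())
for n,p,z in[("rampf",(535,265),.016),("rampn",(518,335),.016),("pad",(400,388),.036),("pad",(460,398),.036),("pad",(443,460),.036),("pad",(386,448),.036)]:print(n,loc(L,unproj(s,la(*p),z)).round(1))
print("dome",loc(L,unproj(s,(65/1.4286,310/1.4286),.138)))
for n,p in dict(cup=(404,188),red=(407,363),yel=(416,314),meep=(412,252),cyl=(517,135)).items():print(n,unproj(s,np.array(p)/1.4286,.085 if n in("cup","cyl") else .016).round(3))
pickle.dump((C,L),open("p.pkl","wb"))
for i in(pickle.load(open("s0.pkl","rb")),):
    t=i["side"]
    print("side px(800):",(proj(t,w(C,mm([(-31,18,80),(-31,-18,80),(-40,54,36),(-125,31,16),(-125,-31,16)])))*1.4286).round().tolist(),(proj(t,w(L,mm([(-125,-31,16),(-125,31,16),(135,0,138),(-40,54,36)])))*1.4286).round().tolist())
E
```

```text
charger [  0.46516961  -0.26442299 -82.79514785] 
 [[-0.2, -0.1], [-1.2, 0.1], [0.4, -0.1], [0.8, 0.2], [0.2, -0.6], [0.7, 1.0], [-0.7, -0.0], [-0.3, -0.3]]
end [-123.4   29.5]
end [-126.7   29.8]
end2 [-125.6  -31.3]
hous [121.9  44.4]
hous [122. -41.]
lamp [ 0.53303045  0.22837372 74.80058498] 
 [[1.1, -0.3], [0.8, 0.6], [-3.2, 0.5], [-0.7, -1.8], [0.5, -0.1], [-0.4, -0.5], [-0.4, 1.1], [0.5, 0.1]]
rampf [-61.7 -13.8]
rampn [-62.8  13.9]
pad [-30.2  42.9]
pad [-53.1  41. ]
pad [-53.5  64.4]
pad [-31.5  65.3]
dome [124.65356213   1.62171389]
cup [ 0.706 -0.002  0.085]
red [ 0.508 -0.     0.016]
yel [ 0.568 -0.013  0.016]
meep [ 0.647 -0.01   0.016]
cyl [ 0.768 -0.137  0.085]
side px(800): [[551.0, 230.0], [576.0, 236.0], [521.0, 253.0], [513.0, 299.0], [558.0, 313.0]] [[378.0, 383.0], [413.0, 415.0], [132.0, 440.0], [360.0, 456.0]]
```

Call:
send_rows(fingers=0, plan=[[[-4,2.8,0,0,0,0],[-7,5,1,0,0,0],[-10,7,2,0,0,0],[-13,9.2,3,0,0,0],[-16,11.4,4,0,0,0],[-19,13.5,5,0,0,0],[-19.9,14.2,5.3,0,0,0],[-19.9,14.2,5.3,0,0,0]]])

```text
clock: 0.77
tool_pos: [0.3816, -0.4201, 0.1726]
orientation: [179.9, -0.0, -158.3]
force: [-0.6, -0.2, -1.0]
opening: 0.0397
gripper_force: 0.0
```

```bash
cat >> h.py <<'E'
def step(cmd,tgt):
    """cmd,tgt: x,y,z(m),yaw(deg) tool-down -> tool shift cm, turn about tool z deg"""
    a=np.radians(cmd[3]);d=np.array(tgt[:3])-cmd[:3]
    return (100*np.array([np.cos(a)*d[0]+np.sin(a)*d[1],np.sin(a)*d[0]-np.cos(a)*d[1],-d[2]])).round(2),round(-(tgt[3]-cmd[3]),2)
E
python3 - <<'E'
from h import *;from plant import ctrl;import cv2
o=ctrl.get_obs();print(o["tool_pos"],o["orientation"],o["force"],o["clock"],o["opening"])
s=pickle.load(open("s0.pkl","rb"))["side"]
c=s["img"][265:415,65:295,::-1];cv2.imwrite("pics/las.png",cv2.resize(c,None,fx=3.4,fy=3.4,interpolation=cv2.INTER_CUBIC))
E
```

```text
[ 0.38158763 -0.42012963  0.17259569] [ 1.79903617e+02 -3.77588889e-02 -1.58281470e+02] [-0.6083174  -0.22979086 -0.97994483] 0.7667 0.039724915882096236
```

View pics/las.png

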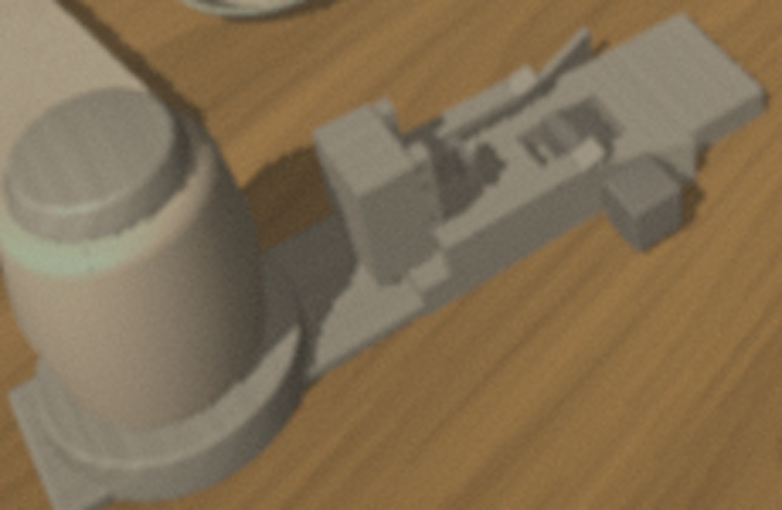

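The side crop shows the lamp's free-end corners at (683,13) and (763,92), the lantern's cap centred at about (93,152), and the stop block at (370,180). I'll refit the lamp pose from both cameras.

Run:
```python
from h import *
d=pickle.load(open("s0.pkl","rb"));s,t=d["top"],d["side"]
la=lambda u,v:((u+.5)/4.5-.5+72,(v+.5)/4.5-.5+185)
sd=lambda u,v:((u+.5)/3.4-.5+65,(v+.5)/3.4-.5+265)
A=[((-125,-31,16),la(698,262)),((-125,31,16),la(657,415)),((-28,-26,34),la(446,210)),((-28,26,34),la(411,345)),((135,0,138),(65/1.4286,310/1.4286))]
B=[((-125,-31,16),sd(683,13)),((-125,31,16),sd(763,92)),((135,0,138),sd(93,152))]
def r(q):return np.r_[tuple((proj(c,w(q,np.array([m])/1e3))-u).ravel() for c,X in((s,A),(t,B)) for m,u in X)]
f=least_squares(r,[.533,.228,74.8],x_scale=[.01,.01,1],loss="soft_l1");print(f.x,r(f.x).reshape(-1,2).round(1).tolist())
L=f.x
for n,c,p,z in[("rampf",s,la(535,265),.016),("rampn",s,la(518,335),.016),("tooth f",s,la(473,255),.022),("pad",s,la(423,424),.036),("endf s",t,B[0][1],.016),("endn s",t,B[1][1],.016),("cap s",t,B[2][1],.138),("cap t",s,A[4][1],.138),("pad s c",t,sd(645,180),.036),("stop top s",t,sd(371,165),.072)]:print(n,loc(L,unproj(c,p,z)).round(1))
C,_=pickle.load(open("p.pkl","rb"));pickle.dump((C,L),open("p.pkl","wb"))
pad=w(C,[(-.040,.054,0)])[0];print(pad,C)
cmd=(.3815,-.4202,.174,-158.48)
print(step(cmd,(pad[0],pad[1],.07,C[2]-90)))
```

```text
[ 0.53188378  0.22899332 75.05496173] [[0.7, 0.1], [0.6, 0.9], [0.1, 0.5], [-0.7, 0.1], [-6.9, -1.6], [-0.9, 0.2], [-0.1, -1.0], [0.6, -0.0]]
rampf [-62.  -14.8]
rampn [-63.   12.9]
tooth f [-39.1 -12.8]
pad [-42.5  52.4]
endf s [-126.3  -30.4]
endn s [-123.8   32.6]
cap s [135.5  -0.4]
cap t [124.4  -0.2]
pad s c [-43.8  52.8]
stop top s [49.3  5.8]
[ 0.51372654 -0.21796629  0.        ] [  0.46516961  -0.26442299 -82.79514785]
(array([-19.72,  13.96,  10.4 ]), np.float64(14.32))
```

Call:
send_rows(plan=[[[-3,2.1,0,0,0,5],[-6,4.2,0,0,0,10],[-9,6.4,0,0,0,14.3],[-12,8.5,0,0,0,14.3],[-15,10.6,0,0,0,14.3],[-18,12.7,0,0,0,14.3],[-19.7,14,0,0,0,14.3],[-19.7,14,0,0,0,14.3]]])

```text
clock: 1.43
tool_pos: [0.5147, -0.2182, 0.1737]
orientation: [-180.0, 0.0, -172.6]
force: [-0.1, -0.1, 0.3]
opening: -0.0
gripper_force: 0.0
```

Call:
send_rows(plan=[[[0,0,3,0,0,0],[0,0,6,0,0,0],[0,0,9,0,0,0],[0,0,11,0,0,0],[0,0,11.5,0,0,0],[0,0,11.5,0,0,0]]])

```text
clock: 1.93
tool_pos: [0.5114, -0.2211, 0.0572]
orientation: [180.0, -0.2, -172.8]
force: [-0.1, 1.1, 0.6]
opening: 0.0005
gripper_force: 0.0
```

Run:
```python
from h import *;from plant import ctrl;import cv2
o=ctrl.get_obs();print(o["tool_pos"],o["orientation"],o["force"],o["clock"],o["opening"])
C,L=pickle.load(open("p.pkl","rb"));print(loc(C,o["tool_pos"]))
s=ctrl.snapshot("side")
c=s["img"][120:250,320:480,::-1];cv2.imwrite("pics/pad.png",cv2.resize(c,None,fx=4.5,fy=4.5,interpolation=cv2.INTER_CUBIC))
```

```text
[ 0.51137559 -0.22106496  0.05722982] [ 179.96861396   -0.19352747 -172.81761201] [-0.11116026  1.14417482  0.56150684] 1.9333 0.0004984714790575224
[-37.22064665  51.27898899]
```

View pics/pad.png

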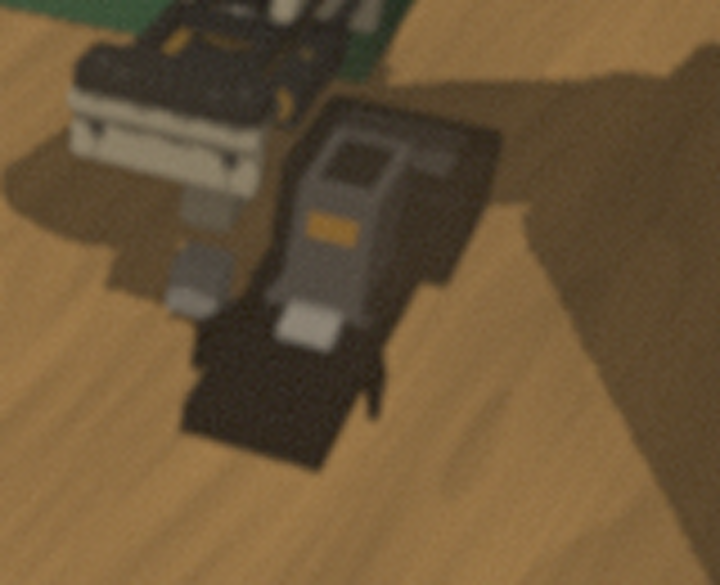

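The finger tip, at (210,222), is above the pad, at (203,268). Next I'll descend slowly while watching the force.

Call:
send_rows(plan=[[[0,0,0.4,0,0,0],[0,0,0.8,0,0,0],[0,0,1.2,0,0,0],[0,0,1.5,0,0,0],[0,0,1.8,0,0,0],[0,0,1.8,0,0,0]]])

```text
clock: 2.48
tool_pos: [0.5123, -0.2201, 0.0401]
orientation: [180.0, -0.0, -172.8]
force: [-0.4, 0.5, 0.3]
opening: 0.0004
gripper_force: 0.0
```

Call:
send_rows(plan=[[[-0.15,0.2,0.1,0,0,0],[-0.15,0.2,0.3,0,0,0],[-0.15,0.2,0.5,0,0,0],[-0.15,0.2,0.7,0,0,0],[-0.15,0.2,0.8,0,0,0],[-0.15,0.2,0.8,0,0,0]]])

```text
clock: 2.98
tool_pos: [0.5142, -0.218, 0.0326]
orientation: [-180.0, 0.0, -172.8]
force: [1.1, 1.6, 1.7]
opening: 0.0005
gripper_force: 1.2
```

Call:
send_rows(plan=[[[0,0,0.1,0,0,0],[0,0,0.2,0,0,0],[0,0,0.3,0,0,0],[0,0,0.35,0,0,0],[0,0,0.35,0,0,0]]])

```text
clock: 3.4
tool_pos: [0.5141, -0.2181, 0.029]
orientation: [-180.0, 0.0, -172.8]
force: [1.4, 2.4, 2.6]
opening: 0.0003
gripper_force: 1.5
```

Call:
send_rows(plan=[[[0,0,0.03,0,0,0],[0,0,0.03,0,0,0],[0,0,0.03,0,0,0],[0,0,0.03,0,0,0],[0,0,0.03,0,0,0],[0,0,0.03,0,0,0],[0,0,0.03,0,0,0],[0,0,0.03,0,0,0]]])

```text
clock: 4.07
tool_pos: [0.514, -0.2181, 0.0288]
orientation: [-180.0, 0.0, -172.8]
force: [2.7, 0.9, 4.1]
opening: 0.0003
gripper_force: 1.6
```

Run:
```python
from h import *;from plant import ctrl;import cv2
o=ctrl.get_obs();print(o["tool_pos"],o["force"],o["clock"])
s0=pickle.load(open("s0.pkl","rb"))["side"]
s=ctrl.snapshot("side")
f=lambda s:cv2.resize(s["img"][130:240,340:460,::-1],None,fx=3.3,fy=3.3,interpolation=cv2.INTER_CUBIC)
cv2.imwrite("pics/pop.png",np.hstack([f(s0),f(s)]))
```

```text
[ 0.51398194 -0.21811042  0.02884871] [2.6983203  0.93260629 4.07481248] 4.0667
```

View pics/pop.png

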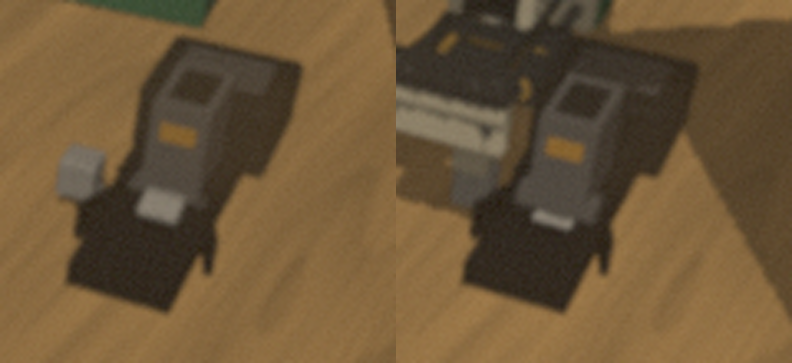

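The pack has popped: its label moved from (177,135) to (169,149), and part of the ramp is now covered. Next I'll measure how far.

Run:
```python
from h import *
s=pickle.load(open("s0.pkl","rb"))["side"];C,L=pickle.load(open("p.pkl","rb"))
f=lambda u,v:np.array(((u+.5)/3.3-.5+340,(v+.5)/3.3-.5+130))
for a,b,z in[((177,135),(169,149),.062),((195,88),(187,99),.08)]:print(loc(C,unproj(s,f(*b),z))-loc(C,unproj(s,f(*a),z)))
P=w(C,[(-.017,0,0)])[0];cmd=(.514,-.2181,.0288,-172.8)
print(P,C,step(cmd,(P[0],P[1],.15,-82.8)),step((P[0],P[1],.15,-82.8),(*w(C,[(-.125,0,0)])[0][:2],.15,-82.8)))
```

```text
[-18.02542682  -0.54215327]
[-15.62001538   0.39827265]
[ 0.46303752 -0.24755722  0.        ] [  0.46516961  -0.26442299 -82.79514785] (array([  5.43,  -2.28, -12.12]), -90.0) (array([-10.8,   0. ,  -0. ]), -0.0)
```

Call:
send_rows(plan=[[[0,0,-3,0,0,0],[0,0,-6,0,0,0],[0,0,-9,0,0,0],[0,0,-12.1,0,0,0],[1.4,-0.6,-12.1,0,0,-7],[2.8,-1.2,-12.1,0,0,-14],[4.2,-1.9,-12.1,0,0,-21],[5.45,-2.4,-12.1,0,0,-28]]])

```text
clock: 4.78
tool_pos: [0.4605, -0.249, 0.149]
orientation: [179.9, -0.1, -144.5]
force: [1.0, 0.2, 0.6]
opening: 0.0005
gripper_force: 0.0
```

Call:
send_rows(fingers=1, plan=[[[0,0,0,0,0,-7],[0,0,0,0,0,-14],[0,0,0,0,0,-21],[0,0,0,0,0,-28],[0,0,0,0,0,-35],[0,0,0,0,0,-42],[0,0,0,0,0,-49],[0,0,0,0,0,-55]]])

```text
clock: 5.45
tool_pos: [0.4612, -0.2486, 0.1488]
orientation: [179.8, 0.0, -89.4]
force: [-0.8, 0.7, -0.8]
opening: 0.048
gripper_force: 0.0
```

Call:
send_rows(plan=[[[0,0,0,0,0,-7],[0,0,0,0,0,-7],[0,0,0,0,0,-7],[0,0,0,0,0,-7]]])

```text
clock: 5.78
tool_pos: [0.4621, -0.2487, 0.1493]
orientation: [179.9, 0.0, -83.0]
force: [0.2, 0.3, -0.4]
opening: 0.0752
gripper_force: 0.0
```

Run:
```python
from h import *;from plant import ctrl;import cv2
C,L=pickle.load(open("p.pkl","rb"));o=ctrl.get_obs();print(o["tool_pos"],o["orientation"],o["force"],o["opening"],o["clock"],loc(C,o["tool_pos"]),step((*o["tool_pos"],o["orientation"][2]),(*w(C,[(-.018,0,0)])[0][:2],.043,C[2])))
```

```text
[ 0.46207256 -0.24868816  0.14933414] [ 1.79925137e+02  2.62218346e-02 -8.30137482e+01] [ 0.16077011  0.26811379 -0.36528396] 0.07519640155102601 5.7833 [-15.99901251  -1.09917506] (array([-0.2 , -0.11, 10.63]), np.float64(-0.22))
```

Call:
send_rows(plan=[[[-0.2,-0.1,3,0,0,0],[-0.2,-0.1,6,0,0,0],[-0.2,-0.1,8.5,0,0,0],[-0.2,-0.1,10,0,0,0],[-0.2,-0.1,10.6,0,0,0],[-0.2,-0.1,10.6,0,0,0],[-0.2,-0.1,10.6,0,0,0]]])

```text
clock: 6.37
tool_pos: [0.4638, -0.2468, 0.0442]
orientation: [180.0, -0.0, -82.8]
force: [0.2, -0.6, 0.7]
opening: 0.0875
gripper_force: 0.0
```

Run:
```python
from h import *;from plant import ctrl;import cv2
C,L=pickle.load(open("p.pkl","rb"));o=ctrl.get_obs();print(o["tool_pos"],o["orientation"],o["force"],o["opening"],loc(C,o["tool_pos"]))
s=ctrl.snapshot("top");t=ctrl.snapshot("side")
f=lambda c:cv2.resize(c[:,:,::-1],None,fx=4,fy=4,interpolation=cv2.INTER_CUBIC)
cv2.imwrite("pics/gr.png",np.hstack([f(s["img"][230:320,370:470]),f(t["img"][130:220,350:450])]))
```

```text
[ 0.46376287 -0.2467656   0.04415583] [ 1.79988425e+02 -1.24999299e-02 -8.28264455e+01] [ 0.17449426 -0.58178877  0.66791833] 0.08747720637594567 [-17.69439418   0.81890799]
```

View pics/gr.png

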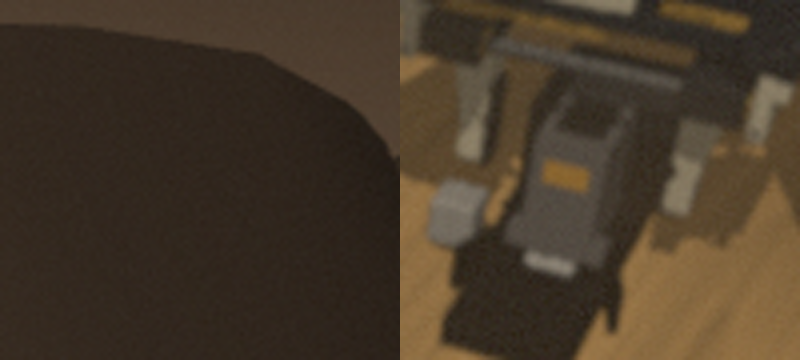

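The fingers straddle the pack, with the left tip at (470,150) above the pad and the right one at (680,205). Now I'll close.

Call:
send_rows(fingers=0.3, plan=[[[0,0,0,0,0,0],[0,0,0,0,0,0],[0,0,0,0,0,0],[0,0,0,0,0,0],[0,0,0,0,0,0],[0,0,0,0,0,0],[0,0,0,0,0,0],[0,0,0,0,0,0]]])

```text
clock: 7.13
tool_pos: [0.4635, -0.2466, 0.0437]
orientation: [180.0, 0.0, -82.8]
force: [0.2, -0.3, 0.6]
opening: 0.0401
gripper_force: 0.0
```

Call:
send_rows(plan=[[[0,0,0,0,0,0],[0,0,0,0,0,0],[0,0,0,0,0,0],[0,0,0,0,0,0]]])

```text
clock: 7.47
tool_pos: [0.4632, -0.2466, 0.0437]
orientation: [180.0, 0.0, -82.8]
force: [-1.1, -0.4, 0.8]
opening: 0.0357
gripper_force: 29.9
```

Call:
send_rows(plan=[[[-0.3,0,0,0,0,0],[-0.7,0,0,0,0,0],[-1.2,0,0,0,0,0],[-1.7,0,0,0,0,0],[-2.2,0,0,0,0,0],[-2.7,0,0,0,0,0]]])

```text
clock: 7.97
tool_pos: [0.4601, -0.2192, 0.0438]
orientation: [-180.0, -0.0, -82.8]
force: [0.7, -1.7, -0.3]
opening: 0.036
gripper_force: 29.9
```

Call:
send_rows(plan=[[[-0.8,0,0,0,0,0],[-1.6,0,0,0,0,0],[-2.4,0,0,0,0,0],[-3.2,0,0,0,0,0],[-4,0,0,0,0,0],[-4.8,0,0,0,0,0],[-5.6,0,0,0,0,0],[-5.6,0,0,0,0,0]]])

```text
clock: 8.63
tool_pos: [0.4526, -0.1629, 0.0437]
orientation: [180.0, 0.0, -82.7]
force: [-1.2, 0.4, -2.0]
opening: 0.0357
gripper_force: 29.9
```

Run:
```python
from h import *;from plant import ctrl
C,L=pickle.load(open("p.pkl","rb"));o=ctrl.get_obs();p=o["tool_pos"];print(p,o["orientation"],o["force"],o["opening"],loc(C,p))
up=(p[0],p[1],.11,o["orientation"][2])
E=w(L,[(-.110,0,0)])[0];print(E,loc(C,p),step(up,(*E[:2],.11,L[2]-180)))
```

```text
[ 0.45264439 -0.16290412  0.04368453] [ 1.79983051e+02  2.00216922e-02 -8.27215369e+01] [-1.19524143  0.39384401 -2.03001399] 0.03565029203212226 [-102.28816611    0.3058958 ]
[0.50351562 0.12271422 0.        ] [-102.28816611    0.3058958 ] (array([-27.69,  -8.66,  -0.  ]), np.float64(22.22))
```

Call:
send_rows(plan=[[[0,0,-1,0,0,0],[0,0,-2.5,0,0,0],[0,0,-4.5,0,0,0],[0,0,-6,0,0,0],[0,0,-6,0,0,0]]])

```text
clock: 9.05
tool_pos: [0.4548, -0.1643, 0.1064]
orientation: [-179.7, -0.0, -82.7]
force: [0.2, 0.3, -3.0]
opening: 0.036
gripper_force: 29.9
```

Call:
send_rows(plan=[[[-2,-0.6,0,0,0,1],[-5,-1.6,0,0,0,4],[-8.5,-2.7,0,0,0,7],[-12,-3.8,0,0,0,10],[-15.5,-4.9,0,0,0,13],[-19,-6,0,0,0,16],[-22,-7,0,0,0,19],[-24,-7.6,0,0,0,22.2]]])

```text
clock: 9.72
tool_pos: [0.4984, 0.0861, 0.1029]
orientation: [180.0, 0.0, -105.0]
force: [1.0, 0.1, -2.7]
opening: 0.0359
gripper_force: 29.9
```

Run:
```python
from h import *;from plant import ctrl
C,L=pickle.load(open("p.pkl","rb"));o=ctrl.get_obs();p=o["tool_pos"];print(p,o["orientation"],o["force"],o["opening"],loc(L,p))
print(step((*p,o["orientation"][2]),(*w(L,[(-.100,0,0)])[0][:2],.06,L[2]-180)))
```

```text
[0.49840386 0.08613458 0.10293471] [ 1.79984140e+02  3.12937624e-04 -1.05030406e+02] [ 1.03958885  0.06295467 -2.73390715] 0.035942399816452024 [-146.66057141   -4.49476098]
(array([-4.67,  0.46,  4.29]), np.float64(-0.09))
```

Call:
send_rows(plan=[[[-1.5,0.1,0,0,0,0],[-3,0.3,0,0,0,0],[-4.2,0.45,0,0,0,0],[-4.7,0.45,0,0,0,0],[-4.7,0.45,2,0,0,0],[-4.7,0.45,4,0,0,0],[-4.7,0.45,5,0,0,0],[-4.7,0.45,5,0,0,0]]])

```text
clock: 10.38
tool_pos: [0.5044, 0.1284, 0.0515]
orientation: [179.8, -0.2, -105.0]
force: [-0.4, -0.5, -2.6]
opening: 0.0361
gripper_force: 29.9
```

Call:
send_rows(plan=[[[0,0,0,0,0,0],[0,0,0,0,0,0]]])

```text
clock: 10.55
tool_pos: [0.5067, 0.1299, 0.0546]
orientation: [-179.9, 0.0, -105.0]
force: [-0.6, -0.2, -2.1]
opening: 0.0361
gripper_force: 29.9
```

Run:
```python
from h import *;from plant import ctrl;import cv2
C,L=pickle.load(open("p.pkl","rb"));o=ctrl.get_obs();p=o["tool_pos"];print(p,o["orientation"],o["force"],o["opening"],loc(L,p))
s=ctrl.snapshot("side");cv2.imwrite("pics/in.png",cv2.resize(s["img"][235:345,160:310,::-1],None,fx=5,fy=5,interpolation=cv2.INTER_CUBIC))
```

```text
[0.50672573 0.12989731 0.05461911] [-1.79948486e+02  3.30669505e-02 -1.04967315e+02] [-0.64978353 -0.19841336 -2.12320732] 0.03609119236537351 [-102.23202797   -1.24905817]
```

View pics/in.png

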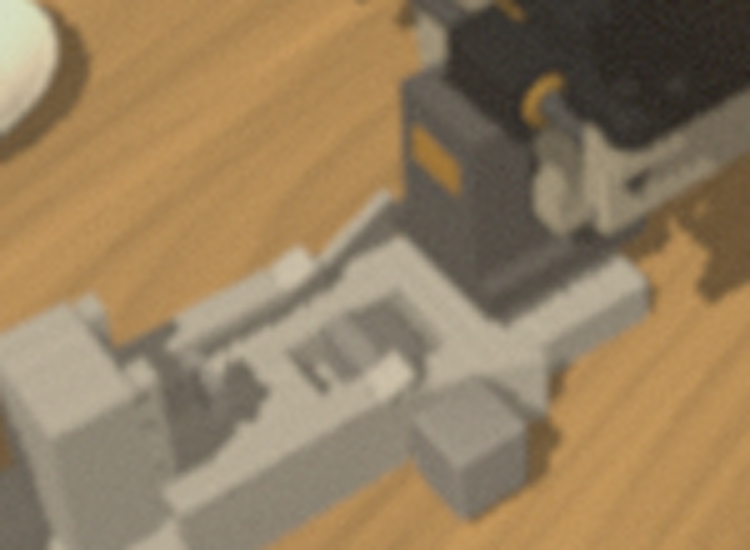

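The pack sits above the rail floor between the flares: its near bottom corner is at (490,300) and the tooth slot at (350,340). Now I'll lower it.

Call:
send_rows(plan=[[[0,0.1,0.3,0,0,0],[0,0.1,0.6,0,0,0],[0,0.1,0.8,0,0,0],[0,0.1,0.9,0,0,0],[0,0.1,0.9,0,0,0],[0,0.1,0.9,0,0,0]]])

```text
clock: 11.1
tool_pos: [0.5051, 0.1302, 0.0447]
orientation: [180.0, -0.0, -105.0]
force: [0.4, 0.3, -2.9]
opening: 0.0359
gripper_force: 29.9
```

```bash
cat > r.py <<'E'
from h import *;from plant import ctrl
C,L=pickle.load(open("p.pkl","rb"));o=ctrl.get_obs();p=o["tool_pos"];a=np.radians(L[2]);f=o["force"]
print("loc",loc(L,p).round(2),"z",round(p[2]*1e3,2),"yaw",o["orientation"][2].round(2),"fx,fy",round(f[0]*np.cos(a)+f[1]*np.sin(a),1),round(-f[0]*np.sin(a)+f[1]*np.cos(a),1),"fz",f[2].round(1),"op",o["opening"].round(4),o["moment"].round(2))
E
python3 r.py
```

```text
Traceback (most recent call last):
  File "r.py", line 3, in <module>
    print("loc",loc(L,p).round(2),"z",round(p[2]*1e3,2),"yaw",o["orientation"][2].round(2),"fx,fy",round(f[0]*np.cos(a)+f[1]*np.sin(a),1),round(-f[0]*np.sin(a)+f[1]*np.cos(a),1),"fz",f[2].round(1),"op",o["opening"].round(4),o["moment"].round(2))
                                                                                                                                                                                                          ^^^^^^^^^^^^^^^^^^
AttributeError: 'float' object has no attribute 'round'
```

Call:
send_rows(plan=[[[0,0,0.1,0,0,0],[-0.4,0,0.1,0,0,0],[-0.8,0,0.1,0,0,0],[-1.2,0,0.1,0,0,0],[-1.6,0,0.1,0,0,0],[-2,0,0.1,0,0,0],[-2,0,0.1,0,0,0]]])

```text
clock: 11.68
tool_pos: [0.5107, 0.1505, 0.0438]
orientation: [-180.0, 0.0, -104.9]
force: [0.8, 0.4, -2.7]
opening: 0.036
gripper_force: 29.9
```

```bash
sed -i 's/o\["opening"\].round(4)/round(o["opening"],4)/' r.py; python3 r.py
```

```text
loc [-81.32   0.22] z 43.82 yaw -104.93 fx,fy 0.6 -0.7 fz -2.7 op 0.036 [0.04 0.01 0.01]
```

Call:
send_rows(plan=[[[-0.3,0,0.05,0,0,0],[-0.6,0,0.05,0,0,0],[-0.9,0,0.05,0,0,0],[-1.2,0,0.05,0,0,0],[-1.5,0,0.05,0,0,0],[-1.5,0,0.05,0,0,0]]])

```text
clock: 12.18
tool_pos: [0.5145, 0.1648, 0.0435]
orientation: [-180.0, 0.0, -105.0]
force: [-1.4, -0.9, 2.4]
opening: 0.0356
gripper_force: 30.0
```

```bash
python3 r.py
```

```text
loc [-66.53   0.23] z 43.47 yaw -104.95 fx,fy -1.2 1.1 fz 2.4 op 0.0356 [-0.52  0.55 -0.04]
```

Call:
send_rows(plan=[[[-0.3,0,0,0,0,0],[-0.6,0,0,0,0,0],[-0.9,0,0,0,0,0],[-1.2,0,0,0,0,0],[-1.5,0,0,0,0,0],[-1.5,0,0,0,0,0]]])

```text
clock: 12.68
tool_pos: [0.5182, 0.1786, 0.0433]
orientation: [-180.0, -0.0, -104.9]
force: [-0.0, -4.5, 4.1]
opening: 0.0361
gripper_force: 30.0
```

```bash
python3 r.py
```

```text
loc [-52.18   0.2 ] z 43.34 yaw -104.95 fx,fy -4.3 -1.1 fz 4.1 op 0.0361 [-2.01 -0.04 -0.13]
```

Call:
send_rows(plan=[[[-0.3,0,0,0,0,0],[-0.6,0,0,0,0,0],[-0.9,0,0,0,0,0],[-1.2,0,0,0,0,0],[-1.5,0,0,0,0,0],[-1.8,0,0,0,0,0],[-1.8,0,0,0,0,0]]])

```text
clock: 13.27
tool_pos: [0.5232, 0.196, 0.0433]
orientation: [-180.0, -0.0, -105.0]
force: [2.1, -5.6, 3.0]
opening: 0.0364
gripper_force: 30.0
```

```bash
python3 r.py
```

```text
loc [-34.11  -0.08] z 43.34 yaw -104.95 fx,fy -4.9 -3.5 fz 3.0 op 0.0364 [-2.18 -0.7  -0.06]
```

Call:
send_rows(plan=[[[-0.2,0,0,0,0,0],[-0.4,0,0,0,0,0],[-0.6,0,0,0,0,0],[-0.8,0,0,0,0,0],[-1,0,0,0,0,0],[-1.2,0,0,0,0,0],[-1.2,0,0,0,0,0]]])

```text
clock: 13.85
tool_pos: [0.5261, 0.2066, 0.0433]
orientation: [-180.0, -0.1, -105.0]
force: [3.1, -8.3, 2.8]
opening: 0.0358
gripper_force: 30.0
```

```bash
python3 r.py
```

```text
loc [-23.11  -0.21] z 43.27 yaw -104.97 fx,fy -7.2 -5.2 fz 2.8 op 0.0358 [-3.63 -1.22 -0.13]
```

Call:
send_rows(plan=[[[0,-0.04,0,0,0,0],[-0.1,-0.04,0,0,0,0],[-0.2,-0.04,0,0,0,0],[-0.3,-0.04,0,0,0,0],[-0.4,-0.04,0,0,0,0],[-0.4,-0.04,0,0,0,0]]])

```text
clock: 14.35
tool_pos: [0.527, 0.2098, 0.0432]
orientation: [180.0, -0.1, -105.0]
force: [1.6, -11.3, 4.8]
opening: 0.0359
gripper_force: 30.0
```

```bash
python3 r.py
```

```text
loc [-19.81  -0.28] z 43.25 yaw -104.98 fx,fy -10.5 -4.4 fz 4.8 op 0.0359 [-4.21 -0.77 -0.08]
```

Call:
send_rows(plan=[[[0,-0.03,-0.02,0,0,0],[0,-0.05,-0.04,0,0,0],[0,-0.05,-0.04,0,0,0]]])

```text
clock: 14.6
tool_pos: [0.5271, 0.2097, 0.0433]
orientation: [179.9, -0.1, -105.0]
force: [1.9, -8.3, 2.3]
opening: 0.036
gripper_force: 30.0
```

```bash
python3 r.py
```

```text
loc [-19.85  -0.31] z 43.29 yaw -105.0 fx,fy -7.5 -4.0 fz 2.3 op 0.036 [-3.45 -0.3  -0.07]
```

Call:
send_rows(plan=[[[-0.05,-0.04,-0.01,0,0,0],[-0.15,-0.04,-0.01,0,0,0],[-0.25,-0.04,-0.01,0,0,0],[-0.35,-0.04,-0.01,0,0,0],[-0.35,-0.04,-0.01,0,0,0]]])

```text
clock: 15.02
tool_pos: [0.528, 0.2129, 0.0433]
orientation: [179.9, -0.2, -105.0]
force: [-1.1, -8.9, 4.1]
opening: 0.0359
gripper_force: 30.0
```

```bash
python3 r.py
```

```text
loc [-16.58  -0.4 ] z 43.29 yaw -104.99 fx,fy -8.9 -1.2 fz 4.1 op 0.0359 [-3.54  0.14 -0.03]
```

Call:
send_rows(plan=[[[-0.1,0,-0.02,0,0,0],[-0.2,0,-0.02,0,0,0],[-0.3,0,-0.02,0,0,0],[-0.3,0,-0.02,0,0,0]]])

```text
clock: 15.35
tool_pos: [0.5288, 0.2156, 0.0433]
orientation: [179.9, -0.2, -105.0]
force: [-0.2, -9.0, 2.4]
opening: 0.0359
gripper_force: 30.0
```

```bash
python3 r.py
```

```text
loc [-13.69  -0.46] z 43.34 yaw -105.0 fx,fy -8.8 -2.1 fz 2.4 op 0.0359 [-3.66 -0.15 -0.07]
```

Call:
send_rows(plan=[[[-0.07,0,0,0,0,0],[-0.14,0,0,0,0,0],[-0.2,0,0,0,0,0],[-0.2,0,0,0,0,0]]])

```text
clock: 15.68
tool_pos: [0.5293, 0.2175, 0.0433]
orientation: [179.9, -0.2, -105.0]
force: [1.4, -9.9, 1.6]
opening: 0.0359
gripper_force: 30.0
```

```bash
python3 r.py
```

```text
loc [-11.75  -0.48] z 43.32 yaw -105.0 fx,fy -9.2 -3.9 fz 1.6 op 0.0359 [-3.73 -0.26 -0.01]
```

Call:
send_rows(plan=[[[-0.05,-0.02,0,0,0,0],[-0.1,-0.02,0,0,0,0],[-0.15,-0.02,0,0,0,0],[-0.15,-0.02,0,0,0,0]]])

```text
clock: 16.02
tool_pos: [0.5297, 0.2189, 0.0433]
orientation: [179.9, -0.2, -105.0]
force: [-0.3, -9.1, 2.7]
opening: 0.0359
gripper_force: 30.0
```

```bash
python3 r.py
```

```text
loc [-10.32  -0.53] z 43.33 yaw -105.0 fx,fy -8.8 -2.1 fz 2.7 op 0.0359 [-3.67  0.1  -0.07]
```

Call:
send_rows(plan=[[[-0.05,0,0,0,0,0],[-0.1,0,0,0,0,0],[-0.15,0,0,0,0,0],[-0.15,0,0,0,0,0]]])

```text
clock: 16.35
tool_pos: [0.5301, 0.2202, 0.0433]
orientation: [179.9, -0.2, -105.0]
force: [-0.8, -9.3, 2.7]
opening: 0.0355
gripper_force: 30.0
```

```bash
python3 r.py
```

```text
loc [-8.91 -0.55] z 43.31 yaw -105.0 fx,fy -9.1 -1.6 fz 2.7 op 0.0355 [-3.79  0.05 -0.02]
```

Call:
send_rows(plan=[[[-0.05,0,0,0,0,0],[-0.1,0,0,0,0,0],[-0.1,0,0,0,0,0]]])

```text
clock: 16.6
tool_pos: [0.5304, 0.2212, 0.0433]
orientation: [179.9, -0.2, -105.0]
force: [0.0, -9.6, 3.5]
opening: 0.0356
gripper_force: 30.0
```

```bash
python3 r.py
```

```text
loc [-7.93 -0.55] z 43.31 yaw -105.0 fx,fy -9.3 -2.5 fz 3.5 op 0.0356 [-3.85  0.02 -0.06]
```

Call:
send_rows(plan=[[[-0.05,0,0,0,0,0],[-0.1,0,0,0,0,0],[-0.1,0,0,0,0,0]]])

```text
clock: 16.85
tool_pos: [0.5306, 0.2221, 0.0433]
orientation: [179.9, -0.2, -105.0]
force: [-1.7, -9.4, 3.2]
opening: 0.0359
gripper_force: 30.0
```

Call:
send_rows(plan=[[[-0.05,0,0,0,0,0],[-0.1,0,0,0,0,0],[-0.1,0,0,0,0,0]]])

```text
clock: 17.1
tool_pos: [0.5309, 0.223, 0.0433]
orientation: [179.9, -0.2, -105.0]
force: [-1.0, -10.0, 2.6]
opening: 0.0358
gripper_force: 30.0
```

Call:
send_rows(plan=[[[-0.05,0,0,0,0,0],[-0.1,0,0,0,0,0],[-0.1,0,0,0,0,0]]])

```text
clock: 17.35
tool_pos: [0.5312, 0.224, 0.0433]
orientation: [179.9, -0.2, -105.0]
force: [0.2, -9.8, 2.5]
opening: 0.0362
gripper_force: 30.0
```

Call:
send_rows(plan=[[[-0.05,0,0,0,0,0],[-0.1,0,0,0,0,0],[-0.1,0,0,0,0,0]]])

```text
clock: 17.6
tool_pos: [0.5315, 0.2249, 0.0433]
orientation: [179.9, -0.2, -105.0]
force: [0.3, -9.7, 2.0]
opening: 0.0357
gripper_force: 30.0
```

Call:
send_rows(plan=[[[-0.05,0,0,0,0,0],[-0.1,0,0,0,0,0],[-0.1,0,0,0,0,0]]])

```text
clock: 17.85
tool_pos: [0.5317, 0.2259, 0.0433]
orientation: [179.9, -0.2, -105.0]
force: [0.5, -9.4, 2.8]
opening: 0.0359
gripper_force: 30.0
```

```bash
python3 r.py
```

```text
loc [-3.07 -0.64] z 43.28 yaw -105.01 fx,fy -8.9 -2.9 fz 2.8 op 0.0359 [-3.97 -0.21 -0.08]
```

Call:
send_rows(plan=[[[-0.05,0,0,0,0,0],[-0.1,0,0,0,0,0],[-0.1,0,0,0,0,0]]])

```text
clock: 18.1
tool_pos: [0.5319, 0.2264, 0.0433]
orientation: [179.9, -0.2, -105.0]
force: [-0.2, -12.0, 2.7]
opening: 0.0358
gripper_force: 30.0
```

```bash
python3 r.py
cat > m.py <<'E'
from h import *;from plant import ctrl;import cv2
s0=pickle.load(open("s0.pkl","rb"))["side"]["img"];t=ctrl.snapshot("side")["img"]
g=lambda i:cv2.GaussianBlur(cv2.cvtColor(i,cv2.COLOR_RGB2GRAY),(0,0),.8).astype(np.float32)
for a in [(305,340,240,270),(312,340,243,268)]:
    T=g(s0)[a[0]:a[1],a[2]:a[3]];S=g(t)[a[0]-10:a[1]+10,a[2]-10:a[3]+10]
    r=cv2.matchTemplate(S,T,cv2.TM_CCOEFF_NORMED);print(np.unravel_index(r.argmax(),r.shape),r.max(),r[8:17,10].round(2))
C,L=pickle.load(open("p.pkl","rb"))
print(proj(pickle.load(open("s0.pkl","rb"))["side"],w(L,np.array([(-40,54,36),(-40,54,31)])/1e3)))
cv2.imwrite("pics/fin.png",np.hstack([cv2.resize(i[250:350,175:290,::-1],None,fx=3.4,fy=3.4,interpolation=cv2.INTER_CUBIC) for i in(s0,t)]))
E
python3 m.py
```

```text
loc [-2.49 -0.64] z 43.29 yaw -105.02 fx,fy -11.6 -2.9 fz 2.7 op 0.0358 [-4.52 -0.25 -0.08]
(np.int64(10), np.int64(10)) 0.12186768 [ 0.04  0.1   0.12  0.1   0.04 -0.04 -0.13 -0.21 -0.29]
(np.int64(0), np.int64(0)) 0.47817773 [ 0.05  0.16  0.23  0.24  0.2   0.14  0.07 -0.   -0.07]
[[252.63663162 319.51855555]
 [252.77802727 321.86026221]]
```

Call:
send_rows(plan=[[[-0.03,0,0,0,0,0],[-0.03,0,0,0,0,0],[-0.03,0,0,0,0,0]]])

```text
clock: 18.4
tool_pos: [0.5318, 0.2264, 0.0433]
orientation: [179.9, -0.3, -105.0]
force: [0.1, -12.2, 3.5]
opening: 0.0356
gripper_force: 30.0
```

```bash
python3 r.py
```

```text
loc [-2.48 -0.61] z 43.27 yaw -105.02 fx,fy -11.8 -3.2 fz 3.5 op 0.0356 [-4.89 -0.25 -0.11]
```

Call:
send_rows(plan=[[[0.1,0,0,0,0,0],[0.2,0,0,0,0,0],[0.3,0,0,0,0,0],[0.3,0,0,0,0,0]]])

```text
clock: 18.73
tool_pos: [0.5318, 0.2261, 0.0434]
orientation: [180.0, -0.0, -105.0]
force: [-0.1, -2.9, -3.0]
opening: 0.036
gripper_force: 30.0
```

```bash
python3 r.py
```

```text
loc [-2.79 -0.69] z 43.38 yaw -105.0 fx,fy -2.8 -0.7 fz -3.0 op 0.036 [-1.43 -0.04 -0.08]
```

Call:
send_rows(plan=[[[0.1,0,0,0,0,0],[0.2,0,0,0,0,0],[0.3,0,0,0,0,0],[0.3,0,0,0,0,0]]])

```text
clock: 19.07
tool_pos: [0.5311, 0.2232, 0.0434]
orientation: [180.0, -0.0, -105.0]
force: [0.1, -0.8, -8.4]
opening: 0.0356
gripper_force: 30.0
```

```bash
python3 r.py
```

```text
loc [-5.76 -0.71] z 43.45 yaw -104.98 fx,fy -0.7 -0.3 fz -8.4 op 0.0356 [-0.44  0.08 -0.09]
```

Call:
send_rows(plan=[[[0.05,0,0,0,0,0],[0.1,0,0,0,0,0],[0.15,0,0,0,0,0],[0.15,0,0,0,0,0]]])

```text
clock: 19.4
tool_pos: [0.5311, 0.223, 0.0435]
orientation: [180.0, 0.1, -105.0]
force: [-0.8, 6.2, -13.0]
opening: 0.0358
gripper_force: 30.0
```

```bash
python3 r.py; python3 m.py
```

```text
loc [-6.   -0.74] z 43.5 yaw -104.97 fx,fy 5.8 2.4 fz -13.0 op 0.0358 [ 1.9   0.42 -0.07]
(np.int64(9), np.int64(11)) 0.14205867 [ 0.07  0.13  0.14  0.11  0.05 -0.03 -0.12 -0.21 -0.28]
(np.int64(0), np.int64(0)) 0.5028821 [ 0.06  0.17  0.23  0.24  0.2   0.13  0.06 -0.01 -0.08]
[[252.63663162 319.51855555]
 [252.77802727 321.86026221]]
```

View pics/fin.png

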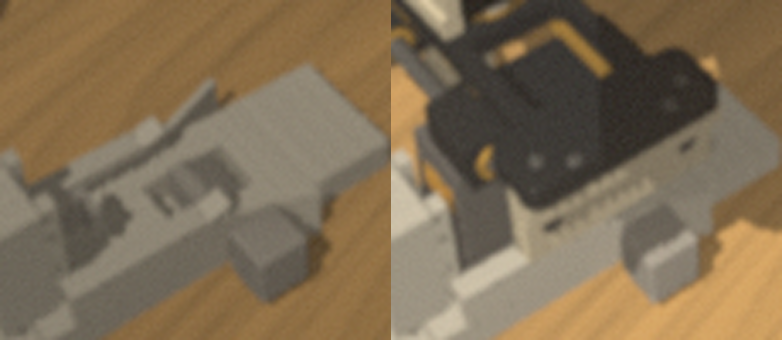

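The pull-back stalled at lamp x -6 mm with +6 N, so the pack is latched. In the picture the pad is level with its starting height, (269,240) against (265,235). I'll relax the strain, then release.

Call:
send_rows(plan=[[[-0.06,0,0.04,0,0,0],[-0.12,0,0.08,0,0,0],[-0.15,0,0.08,0,0,0],[-0.15,0,0.08,0,0,0]]])

```text
clock: 19.78
tool_pos: [0.5311, 0.2231, 0.0434]
orientation: [180.0, -0.0, -105.0]
force: [-5.6, 0.7, -1.4]
opening: 0.0359
gripper_force: 30.0
```

```bash
python3 r.py
```

```text
loc [-5.9  -0.79] z 43.4 yaw -104.97 fx,fy -0.8 5.6 fz -1.4 op 0.0359 [ 0.22  2.1  -0.08]
```

Call:
send_rows(plan=[[[0,0.08,0,0,0,0],[0,0.08,0,0,0,0]]])

```text
clock: 19.95
tool_pos: [0.5311, 0.2231, 0.0434]
orientation: [-180.0, -0.0, -105.0]
force: [-0.9, -3.3, -3.2]
opening: 0.0361
gripper_force: 30.0
```

Call:
send_rows(fingers=0.7, plan=[[[0,0,0,0,0,0],[0,0,0,0,0,0],[0,0,0,0,0,0],[0,0,0,0,0,0],[0,0,0,0,0,0],[0,0,0,0,0,0]]])

```text
clock: 20.45
tool_pos: [0.531, 0.2238, 0.0434]
orientation: [-180.0, 0.0, -105.0]
force: [1.1, -0.3, 0.1]
opening: 0.0609
gripper_force: 0.0
```

Call:
send_rows(plan=[[[0,0,-1,0,0,0],[0,0,-3,0,0,0],[0,0,-6,0,0,0],[0,0,-9,0,0,0],[0,0,-12,0,0,0],[3,0,-14,0,0,0],[6,0,-14,0,0,0],[9,0,-14,0,0,0]]])

```text
clock: 21.12
tool_pos: [0.5079, 0.1364, 0.1856]
orientation: [-179.8, 0.2, -104.9]
force: [-0.4, -0.0, -0.2]
opening: 0.0618
gripper_force: 0.0
```

Call:
send_rows(plan=[[[4,-4,0,0,0,0],[7,-7,0,0,0,0],[10,-10,0,0,0,0],[10,-13,0,0,0,0],[10,-13,0,0,0,0],[10,-13,0,0,0,0]]])

```text
clock: 21.62
tool_pos: [0.6084, 0.0046, 0.183]
orientation: [180.0, -0.0, -105.2]
force: [-0.0, 0.1, -1.1]
opening: 0.0611
gripper_force: 0.0
```

Run:
```python
from h import *;from plant import ctrl;import cv2
d=pickle.load(open("s0.pkl","rb"));C,L=pickle.load(open("p.pkl","rb"))
t=ctrl.snapshot("side")["img"];u=ctrl.snapshot("top")["img"]
g=lambda i:cv2.GaussianBlur(cv2.cvtColor(i,cv2.COLOR_RGB2GRAY),(0,0),.8).astype(np.float32)
for n,i0,i1,a in[("lamp pad side",d["side"]["img"],t,(308,342,240,270)),("charger pad side",d["side"]["img"],t,(172,194,354,376)),("lamp pad top",d["top"]["img"],u,(268,290,155,180)),("charger pad top",d["top"]["img"],u,(236,262,398,424))]:
    T=g(i0)[a[0]:a[1],a[2]:a[3]];S=g(i1)[a[0]-8:a[1]+8,a[2]-8:a[3]+8]
    r=cv2.matchTemplate(S,T,cv2.TM_CCOEFF_NORMED);print(n,np.array(np.unravel_index(r.argmax(),r.shape))-8,r.max().round(2))
# pack top window (dark) in top view: template = pack top from s0, searched over rotations near the lamp
s=d["top"];best=None
H=np.float32(w(C,np.array([(x-1,y,80) for x,y in[(-30,-18),(30,-18),(30,18)]])/1e3))
q0=np.float32(proj(s,H));I1=g(u)
for x in np.arange(-40,20,1.):
  for y in(-3,-2,-1,0,1,2,3):
    P=w(L,np.array([(x+a,y+b,80) for a in np.linspace(-34,34,35) for b in np.linspace(-22,22,23)])/1e3)
    Q=w(C,np.array([(-1-a,-b,80) for a in np.linspace(-34,34,35) for b in np.linspace(-22,22,23)])/1e3)
    f=lambda I,X:cv2.remap(I,*[np.float32(v).reshape(35,23) for v in proj(s,X).T],cv2.INTER_LINEAR)
    A,B=f(I1,P),f(g(s["img"]),Q);A,B=A[2:-2,2:-2],B[2:-2,2:-2]
    c=np.corrcoef(A.ravel(),B.ravel())[0,1]
    if best is None or c>best[0]:best=(c,x,y)
print(best)
o=ctrl.get_obs();print(o["clock"],o["qvel"].round(2),o["force"])
```

```text
lamp pad side [0 0] 1.0
charger pad side [2 0] 0.82
lamp pad top [0 0] 1.0
charger pad top [0 0] 0.93
(np.float64(0.8450463516092754), np.float64(-5.0), -2)
21.7167 [ 1.36 -0.98 -0.8  -0.    0.13  0.05] [-1.55889646  0.54706222 -0.2133644 ]
```

Call:
send_rows(plan=[[[0,0,-3,0,0,0],[0,0,-6,0,0,0],[0,0,-9,0,0,0],[0,0,-10,0,0,0],[0,0,-10,0,0,0],[0,0,-10,0,0,0]]])

```text
clock: 22.22
tool_pos: [0.6067, 0.0075, 0.2843]
orientation: [-179.9, 0.1, -104.9]
force: [0.8, -0.0, -1.0]
opening: 0.0613
gripper_force: 0.0
```

Run:
```python
from h import *;from plant import ctrl;import cv2
d=pickle.load(open("s0.pkl","rb"));C,L=pickle.load(open("p.pkl","rb"))
t=ctrl.snapshot("side")["img"];u=ctrl.snapshot("top")["img"]
g=lambda i:cv2.GaussianBlur(cv2.cvtColor(i,cv2.COLOR_RGB2GRAY),(0,0),.8).astype(np.float32)
for n,i0,i1,a in[("side",d["side"]["img"],t,(172,194,354,376)),("top",d["top"]["img"],u,(236,262,398,424))]:
    T=g(i0)[a[0]:a[1],a[2]:a[3]];S=g(i1)[a[0]-4:a[1]+4,a[2]-4:a[3]+4]
    r=cv2.matchTemplate(S,T,cv2.TM_CCOEFF_NORMED);print(n,r[:,4].round(2),r[4].round(2))
    k=(a[3]+a[2])//2-2;print(g(i0)[a[0]:a[1],k].astype(int).tolist());print(g(i1)[a[0]:a[1],k].astype(int).tolist())
print(proj(d["side"],w(C,np.array([(-40,54,36),(-40,54,31)])/1e3)),proj(d["top"],w(C,np.array([(-40,54,36),(-40,54,31)])/1e3)))
```

```text
side [0.55 0.72 0.86 0.95 0.99 0.99 0.95 0.91 0.87] [0.86 0.89 0.93 0.97 0.99 0.98 0.93 0.88 0.83]
[111, 109, 110, 111, 112, 113, 114, 115, 113, 108, 105, 103, 103, 104, 104, 103, 100, 92, 80, 70, 68, 70]
[108, 112, 114, 115, 115, 116, 118, 119, 117, 112, 109, 108, 108, 107, 107, 107, 104, 96, 82, 71, 70, 73]
top [0.43 0.59 0.79 0.94 1.   0.95 0.86 0.76 0.68] [0.71 0.8  0.89 0.97 1.   0.97 0.89 0.79 0.69]
[109, 107, 105, 96, 86, 100, 114, 118, 118, 118, 118, 118, 117, 117, 117, 117, 117, 116, 111, 106, 108, 108, 98, 77, 53, 30]
[139, 137, 134, 124, 112, 130, 147, 151, 151, 151, 151, 151, 150, 149, 149, 150, 150, 148, 141, 135, 139, 138, 127, 101, 71, 42]
[[364.39047895 177.06818217]
 [364.11228154 179.10271724]] [[413.03298514 246.72693525]
 [412.04503949 246.9242582 ]]
```

With the shadow out of the way, both catch pads match their starting positions. The pack is released and latched, so I'm handing in.

```bash
python3 -c "
from plant import ctrl
print(ctrl.close_job())"
```

```text
the job is handed in; nothing more can be done
None
```

I moved the pack from the charger to the lantern, where it latched (a gentle pull-back met a firm stop), and released it. Both catches look up in the last images, and I handed the job in at about 22 s; no verdict came back.

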